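# Clear the gas can, open the lighter box and put the lighter away

### The arm

A 6-joint arm with a two-finger parallel gripper is mounted at the origin on the work surface. World frame = base frame: x ahead of the robot, y to its left, z up, the work surface at z = 0. Lengths are in m, angles in rad, forces in N, time in s.
With the tool pointing down it reaches from about 0.35 to 0.925 m from the base axis. Payload 6.4 kg.
Tool frame: the origin (TCP) lies midway between the tips of the shut fingers; the grasp point (between the pads) lies 19 mm behind it; z points along the fingers, y is the line along which they close (so a half turn about z gives the same grasp; the last joint's range is limited). The gripper opens to 85 mm and grips with 20 to 120 N. Pads are 22 mm wide; open, the fingers measure 114 mm over their backs; the gripper's body (76 mm by 85 mm) begins 54 mm behind the grasp point. The pads swing forward as they close: fully open they stand 13 mm farther back than shut.
Start: joints at [1.037, 0.245, 1.558, -0, 1.339, -0.174], TCP at [0.229, 0.608, 0.231] pointing down, gripper open.
Joint ranges: [-3.13, 3.13], [-1.02, 2.26], [0.13, 2.54], [-0.95, 4.09], [0.21, 2.88], [-2.74, 2.74]. Speed limits (rad/s): [2.57, 2.57, 3.14, 3.14, 3.14, 3.14].

### API

Orientations are given as [roll, pitch, yaw] about the fixed x, y, z axes, in that order (R = Rz(yaw) Ry(pitch) Rx(roll)).
In Python, from plant import sensors, grab_frame, manip gives the robot as it stands.
- The arm moves only by the tool move_arm, never from a script. Its argument "series" is a list of rows, each an object of numbers: "x", "y", "z": the shift along the tool's x, y, z as a fraction of full scale; "wx", "wy", "wz": the turn, a rotation vector about the tool's x, y, z as a fraction of full scale; "grip": the opening, from -1 (shut) to 1 (fully open). In form: [{"x": .., "y": .., "z": .., "wx": .., "wy": .., "wz": .., "grip": ..}, ...]. A call has 1 to 20 rows; each row is the pose to reach, as a shift and turn from the pose commanded when the call began, along the tool's axes at that moment; what a row does not reach only later rows make up. Full scale, the value 1, is 0.25 m for a shift and 60 degrees for a turn. A row lasts 1/8 s, in which the tool goes at most 62.5 mm and 10.7 degrees, less where a joint would pass 70% of its speed; a pose out of reach is approached as far as the arm can. A call with a number of a shift or a turn outside -1 to 1 is refused whole. A call with a gripper value outside its range is refused whole. The fingers move at their own pace and stop on an object; "force" is the grip in N (left out, the last holds). Time passes only in rows, so rows that repeat a pose let the fingers close. It gives the time, the measured TCP pose, the force, the opening and the grip force at its end, in the units of the state.
- sensors.read_state(): the state, without advancing time (a new reading comes with each control period).
- grab_frame(name): name is "side" or "top" or "wrist"; returns a dict with "image" (384x512x3 uint8, red, green, blue), "intrinsics" (3x3 intrinsics, pixels), "pose" (4x4, takes a point from camera to world coordinates). Camera axes: x right, y up, looking along -z (the intrinsics and any distortion apply to the point x, -y, -z); pixel columns grow to the right and rows downward; lengths in m; the calibration is good to about 2 mm. A picture is of the moment at which its call begins. There is no depth.
- manip.job_done(): hands the job in; it is judged then, once.
The state is a dict: "time_s": time; "joint_positions": joint angles; "joint_vel": joint speeds; "joint_torque": joint torques, N m; "position": TCP position; "orientation": TCP orientation; "wrist_force": force on the tool from outside, world axes, zero at the start; "torque": the same for the moment, N m; "grip_width": finger opening in m; "grip_force": force on a finger pad.
Only numpy, scipy, OpenCV 4.12 (cv2) and the standard library are available. Lean on these libraries where they do the work, as an engineer would, in place of code of your own. Each camera call takes 0.05 s, during which the arm holds its last target. There are 200 camera calls.

### The job

A gas can stands on the deck of the wooden box, in the way of its sliding lid. First stand that can upright in the free half of the low metal tray, beside the other can, and let go of it; only then slide the box's lid all the way open, lay the loose lighter flat on the floor of the compartment under it, and leave the lid open. Do not knock over either can, and leave the other can, the round tin, the bottle cap, the pliers and the screwdriver where they are.

Things in the scene. Friction and masses are not known exactly. Their poses are not given: they have to be found in the camera images.
- partsbox: Fixed wooden box on the table, 130 (x) x 280 (y) x 55 mm high. Origin: centre of its underside, axes along its sides, z up. The half at -y is an open-topped compartment, closed by the sliding lid; the half at +y is a solid deck, top 55 mm above the origin, on which the gas can stands. Rails 5 mm wide rise to 65 mm along both long sides (x = +-62.5 mm).
- well (a point): Centre of the compartment's floor, 6 mm above the underside of the box, in the box's axes. The compartment is 120 (x) x 135 (y) mm inside and 49 mm deep to the deck's level (59 mm to the top of the side rails).
- lid (a joint): Travel of the box's plywood lid (118 x 136 x 6 mm, underside 56 mm above the table) in m: 0 shut, 0.125 fully open; it slides along the box's +y, over the deck, and stays where it is left (about 1.5 N of friction).
- lid_grip (a point): Point on the lid's grip, a dark wooden bar across the middle of the lid, 70 mm long (box x), 16 mm wide (box y), 30 mm high above the lid's upper face. The point is at its middle, 20 mm above the lid's upper face and 10 mm below the bar's top. It moves with the lid.
- gascan: Slim dark steel gas can standing on the box's deck: straight wall 53 mm across up to 132 mm, then a shoulder and nozzle up to 158 mm; about 0.25 kg. Origin: centre of its underside, z along the can, up.
- cantray: Fixed low open dark steel tray, 100 (x) x 190 (y) x 25 mm high, walls and floor 5 mm thick. Origin: centre of its underside, axes along its sides. Its -y half holds the other can; its +y half is free.
- tray_space (a point): Middle of the tray's free half, on the tray's floor (5 mm above its underside), in the tray's axes.
- othercan: A second can, same shape and size as the gas can, standing in the tray's -y half. Origin: centre of its underside. To be left standing.
- lighter: The loose lighter, lying flat on the table between the robot and the box and tray: white plastic body 64 x 28 x 14 mm, steel hood at its +x end, 84 mm long overall. Origin: centre of its underside, x along its length, y across its 28 mm width, z up. About 30 g. (Other lighters stand in a black rack or lie in a cardboard box and are not part of the job.)
- tin: Round brass tin, 63 mm across, 22 mm high, lying on the table between the box and the tray. Origin: centre of its underside. Leave it alone.
- cap: Green plastic bottle cap, 40 mm across, 10 mm high, in front of the brass tin. Origin: centre of its underside. Leave it alone.
- pliers: Pliers with black handles, about 150 mm long, lying near the robot on the left. Origin near the middle. Leave them alone.
- screwdriver: Screwdriver, about 160 mm long, lying near the robot on the right. Leave it alone.

How it is judged:
On the way, in this order (a step that is already met when the one before it is completed fails the run):
1. the gas can stands upright in the tray, let go of, with the lid still shut (x of gascan in the frame of cantray between -0.03 and 0.03 m and y of gascan in the frame of cantray between -0.075 and 0.075 m and z of gascan in the frame of cantray between -0.002 and 0.011 m and angle between gascan's own z axis and vertical below 0.1 rad and contact force between the fingers and gascan below 0.5 N and value of joint lid below 0.03 m), for 0.2 s.
2. the lid is slid fully open (to within 10 mm), with the gas can still in the tray (x of gascan in the frame of cantray between -0.03 and 0.03 m and y of gascan in the frame of cantray between -0.075 and 0.075 m and z of gascan in the frame of cantray between -0.002 and 0.011 m and angle between gascan's own z axis and vertical below 0.1 rad and value of joint lid above 0.115 m), for 0.2 s.
At the end, for the whole second after the job is handed in: The gas can stands upright (within 0.1 rad) and at rest on the floor of the tray, next to the other can, which is upright too; the lid is open to at least 110 mm of its 125 mm; the lighter lies flat (within 0.15 rad, either face up) and at rest on the compartment's floor (x of gascan in the frame of cantray between -0.03 and 0.03 m and y of gascan in the frame of cantray between -0.075 and 0.075 m and z of gascan in the frame of cantray between -0.002 and 0.011 m and angle between each of gascan, othercan's own z axis and vertical below 0.1 rad and linear speed of each of gascan, lighter below 0.02 m/s and value of joint lid above 0.11 m and x of lighter in the frame of well between -0.06 and 0.06 m and y of lighter in the frame of well between -0.0675 and 0.0675 m and z of lighter in the frame of well between -0.003 and 0.018 m and (angle between lighter's own z axis and vertical below 0.15 rad or angle between lighter's own z axis and vertical above 2.99 rad)); the robot touches nothing.
It fails at once if the gas can is knocked over (tilted by more than 0.6 rad) (angle between gascan's own z axis and vertical above 0.6 rad).
It fails at once if the other can is tilted by more than 0.4 rad or shifted by more than 35 mm (angle between othercan's own z axis and vertical above 0.4 rad or distance of othercan from where it was at the start of the episode above 0.035 m).
It fails at once if the tin, the cap, the pliers or the screwdriver is moved by more than 30 mm (distance of any of tin, cap, pliers, screwdriver from where it was at the start of the episode above 0.03 m).
It also fails if it takes over 72 s, if anything falls off the work surface, if the arm or the gripper's body presses on something with over 40 N, if the wrist force passes 120 N, or if a joint passes its speed limit or range.

## Working session

There is one attempt and no reset: what is moved stays moved. The work goes in short steps, Python scripts to look and compute and a tool call to move; the robot and the scene stay as the last step left them, time stands still between calls to the robot, and variables do not carry over. Pictures are saved under pics/ and viewed, at most 12 in all, crops included, and the job is handed in when it is done.

Besides the shell and the picture viewer there is one more tool, called after "Call:" as name(argument=value, ...), one argument or row to a line, values as JSON. move_arm: Moves the arm, as the interface text tells. Shift numbers are shares of 0.25 m and turn numbers shares of 60 degrees, none past 1 either way. Its arguments: {"type":"object","properties":{"series":{"type":"array"},"force":{"type":"number"}},"required":["series"]}

```bash
mkdir -p pics; cat > h.py <<'E'
import numpy as np, cv2
from plant import sensors, grab_frame, manip
def snap(n,f):
    d=grab_frame(n); cv2.imwrite(f'pics/{f}.png',d['image'][:,:,::-1]); np.savez(f'pics/{f}.npz',K=d['intrinsics'],T=d['pose']); return d
def ray(f,u,v):
    d=np.load(f'pics/{f}.npz');K,T=d['K'],d['T']
    p=np.linalg.inv(K)@[u,v,1]; r=T[:3,:3]@[p[0],-p[1],-p[2]]; return T[:3,3],r
def atz(f,u,v,z):
    o,r=ray(f,u,v); return (o+r*(z-o[2])/r[2]).round(4)
def proj(f,P):
    d=np.load(f'pics/{f}.npz');K,T=d['K'],d['T']
    c=T[:3,:3].T@(np.array(P)-T[:3,3]); q=K@[c[0],-c[1],-c[2]]; return (q[:2]/q[2]).round(1)
E
python3 - <<'E'
from h import *
for n in ['top','side']:
    d=snap(n,n+'0'); print(n,d['intrinsics'].round(1).tolist(),d['pose'].round(3).tolist())
    im=cv2.imread(f'pics/{n}0.png'); cv2.imwrite(f'pics/{n}0b.png',cv2.resize(im,(800,600),interpolation=cv2.INTER_CUBIC))
print(sensors.read_state())
E
```

```text
top [[346.4, 0.0, 257.3], [0.0, 346.4, 194.2], [0.0, 0.0, 1.0]] [[0.031, 0.975, -0.218, 0.304], [-1.0, 0.031, -0.001, -0.012], [0.006, 0.218, 0.976, 1.021], [0.0, 0.0, 0.0, 1.0]]
side [[348.5, 0.0, 262.7], [0.0, 348.5, 191.2], [0.0, 0.0, 1.0]] [[-0.963, 0.166, -0.212, 0.324], [-0.268, -0.637, 0.723, 0.635], [-0.015, 0.753, 0.658, 0.687], [0.0, 0.0, 0.0, 1.0]]
{'time_s': 0.1, 'joint_positions': array([ 1.03692656e+00,  2.45726931e-01,  1.55890171e+00, -7.61241071e-06,
        1.33868465e+00, -1.74111785e-01]), 'joint_vel': array([-0.00040965, -0.00297368, -0.00198742,  0.00115793,  0.00092784,
       -0.00036926]), 'joint_torque': array([ 2.04293269e-04, -4.30668712e+01, -3.27131116e+01, -1.35087603e-04,
        2.77577812e-03, -1.98589663e-05]), 'position': array([0.22857596, 0.60794977, 0.23029642]), 'orientation': array([-3.13989674e+00, -2.90779521e-04,  2.78183619e+00]), 'wrist_force': array([-0.21801146, -0.08235844, -0.7528413 ]), 'torque': array([ 0.03741294, -0.00402195, -0.01104188]), 'grip_force': 0.0, 'grip_width': 0.08564194550809223}
```

View pics/top0b.png

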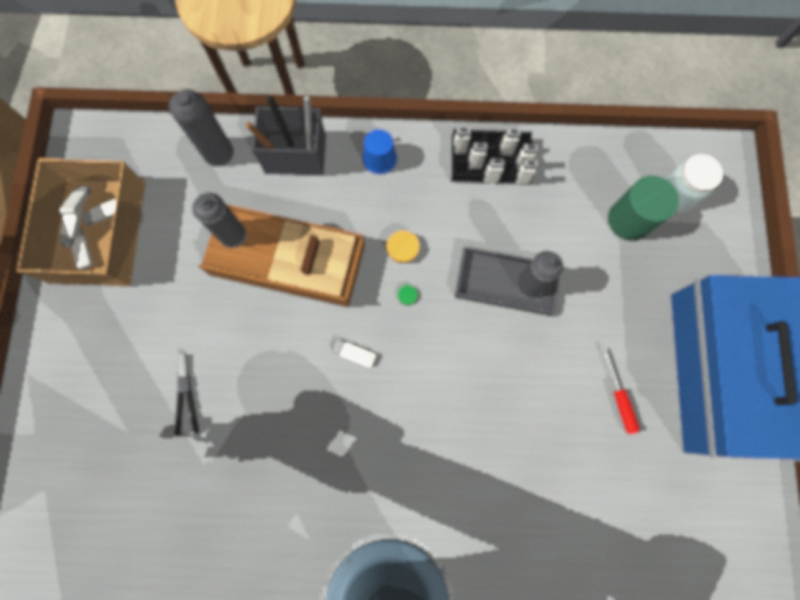

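View pics/side0b.png

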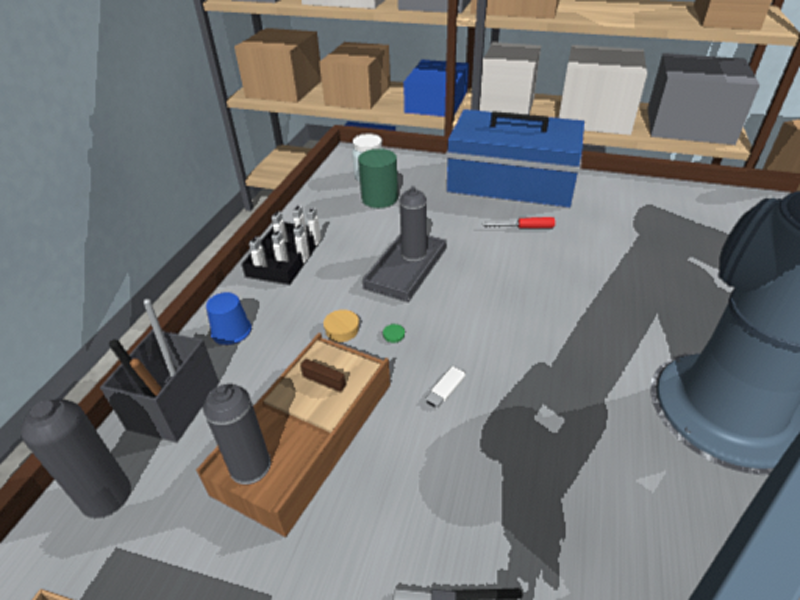

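The top view shows the box at about (285,255), the gas can base at about (232,240), the tray at about (510,280), and the lighter at about (356,352). I'll enlarge these for precise readings.

```bash
python3 - <<'E'
import cv2
a=cv2.imread('pics/top0.png')[115:245,120:370]; cv2.imwrite('pics/c1.png',cv2.resize(a,None,fx=3.2,fy=3.2,interpolation=cv2.INTER_CUBIC))
a=cv2.imread('pics/side0.png')[110:345,120:310]; cv2.imwrite('pics/c2.png',cv2.resize(a,None,fx=2.5,fy=2.5,interpolation=cv2.INTER_CUBIC))
E
```

```text
(no output)
```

View pics/c1.png

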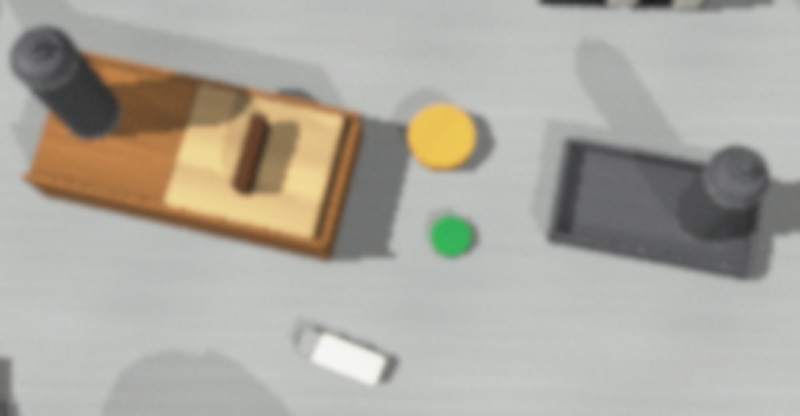

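View pics/c2.png

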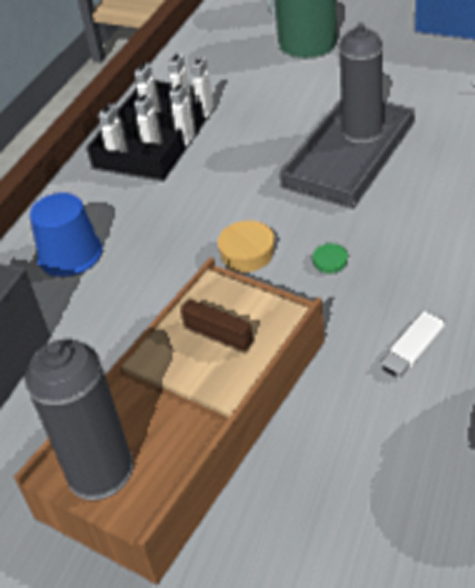

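```bash
cat > m.py <<'E'
from h import *
from scipy.optimize import least_squares as ls
T=lambda u,v:('top0',(u+.5)/3.2-.5+120,(v+.5)/3.2-.5+115)
S=lambda u,v:('side0',(u+.5)/2.5-.5+120,(v+.5)/2.5-.5+110)
def fit(obs,x0,name):
    def w(p,q): c,s=np.cos(p[2]),np.sin(p[2]); return [p[0]+c*q[0]-s*q[1],p[1]+s*q[0]+c*q[1],q[2]]
    f=lambda p:np.concatenate([proj(o[0],w(p,q))-o[1:] for o,q in obs])
    # proj rounds; use diff step
    r=ls(f,x0,diff_step=1e-2,loss='soft_l1'); print(name,r.x.round(4),np.degrees(r.x[2]).round(1)); print(r.fun.reshape(-1,2).round(1).tolist())
    return r.x
for u,v,z,n in [(441,135,.022,'tin'),(451,236,.01,'cap'),(40,45,.213,'can'),(737,170,.163,'other'),(252,154,.092,'bar')]: print(n,atz(*T(u,v),z))
for u,v,z,n in [(60,348,.213,'can'),(362,30,.163,'other'),(97,475,.055,'canbase'),(362,130,.005,'othbase'),(220,322,.092,'bar')]: print(n,atz(*S(u,v),z))
B=[(T(25,180),(-.065,.14,.065)),(T(330,247),(-.065,-.14,.065)),(T(360,115),(.065,-.14,.065)),
 (S(322,300),(-.065,-.14,.065)),(S(210,265),(.065,-.14,.065)),(S(18,478),(.065,.14,.065)),(S(157,580),(-.065,.14,0))]
fit(B,[.5,.2,-.1],'box')
R=[(T(568,138),(.05,.095,.025)),(T(550,240),(-.05,.095,.025)),(T(750,274),(-.05,-.095,.025)),
 (S(413,110),(-.05,-.095,.025)),(S(283,178),(.05,.095,.025)),(S(355,197),(-.05,.095,.025))]
fit(R,[.5,-.2,-.1],'tray')
# lighter body: spans x from -.042 to .022
L=[(T(322,330),(.022,-.014,.014)),(T(390,358),(-.042,-.014,.014)),(T(377,386),(-.042,.014,.014)),(T(310,362),(.022,.014,.014)),
 (S(421,311),(-.042,-.014,.014)),(S(445,321),(-.042,.014,.014)),(S(412,365),(.022,.014,.014)),(S(390,351),(.022,-.014,.014))]
fit(L,[.35,.06,1.3],'lighter')
E
python3 m.py
```

```text
tin [ 0.6432 -0.0078  0.022 ]
cap [ 0.5482 -0.0202  0.01  ]
can [0.6417 0.3057 0.213 ]
other [ 0.5736 -0.2484  0.163 ]
bar [0.5966 0.1569 0.092 ]
can [0.6373 0.3141 0.213 ]
other [ 0.5716 -0.2439  0.163 ]
canbase [0.6434 0.3184 0.055 ]
othbase [ 0.5775 -0.2585  0.005 ]
bar [0.5923 0.1682 0.092 ]
box [ 0.6114  0.2157 -0.1928] -11.0
[[-0.9, -0.1], [-1.3, 0.2], [0.1, -1.0], [0.2, -1.6], [0.2, -3.9], [-1.0, -1.1], [1.3, 1.2]]
tray [ 0.5799 -0.2095 -0.1374] -7.9
[[-1.8, 0.2], [-1.0, 0.0], [0.4, 0.0], [0.2, -0.9], [-1.2, -1.7], [0.4, -1.1]]
lighter [0.4323 0.0808 1.2477] 71.5
[[-0.6, 0.7], [-1.4, -0.4], [-0.9, -0.2], [-0.4, -0.3], [0.4, -1.0], [0.3, -0.5], [0.4, -1.4], [-0.5, -0.7]]
```

```bash
cat > go.py <<'E'
import sys
from h import *
# usage: go.py x y z yawdeg [...]: prints row values for each target
s=sensors.read_state(); p=s['position']; y=s['orientation'][2]
c,n=np.cos(y),np.sin(y); print(p.round(4),s['orientation'].round(3),'t',s['time_s'],'w',round(s['grip_width'],4))
a=[float(v) for v in sys.argv[1:]]
for i in range(0,len(a),4):
    d=np.array(a[i:i+3])-p; dy=(np.degrees(y)-a[i+3]+180)%360-180
    print('x %.3f y %.3f z %.3f wz %.3f'%((c*d[0]+n*d[1])/.25,(n*d[0]-c*d[1])/.25,-d[2]/.25,dy/60))
E
python3 go.py .42 .45 .36 110  .62 .32 .36 79
```

```text
[0.2286 0.6079 0.2303] [-3.14  -0.     2.782] t 0.1 w 0.0856
x -0.939 y -0.322 z -0.519 wz 0.823
x -1.871 y -0.527 z -0.519 wz 1.340
```

Call:
move_arm(
  series=[
    {"x": -0.1,"y": -0.04,"z": -0.3,"wz": 0.15,"grip": 1},
    {"x": -0.35,"y": -0.12,"z": -0.52,"wz": 0.32,"grip": 1},
    {"x": -0.6,"y": -0.2,"z": -0.52,"wz": 0.5,"grip": 1},
    {"x": -0.8,"y": -0.28,"z": -0.52,"wz": 0.65,"grip": 1},
    {"x": -0.94,"y": -0.32,"z": -0.52,"wz": 0.82,"grip": 1},
    {"x": -0.94,"y": -0.32,"z": -0.52,"wz": 0.82,"grip": 1},
    {"x": -0.94,"y": -0.32,"z": -0.52,"wz": 0.82,"grip": 1},
  ],
)

```text
invalid input
```

```bash
python3 go.py .63 .313 .36 79
```

```text
[0.2286 0.6079 0.2303] [-3.14  -0.     2.782] t 0.1 w 0.0856
x -1.918 y -0.539 z -0.519 wz 1.340
```

Call:
move_arm(
  series=[
    {"x": -0.1,"y": -0.04,"z": -0.3,"wx": 0,"wy": 0,"wz": 0.15,"grip": 1},
    {"x": -0.35,"y": -0.12,"z": -0.52,"wx": 0,"wy": 0,"wz": 0.32,"grip": 1},
    {"x": -0.6,"y": -0.2,"z": -0.52,"wx": 0,"wy": 0,"wz": 0.5,"grip": 1},
    {"x": -0.8,"y": -0.28,"z": -0.52,"wx": 0,"wy": 0,"wz": 0.65,"grip": 1},
    {"x": -0.94,"y": -0.32,"z": -0.52,"wx": 0,"wy": 0,"wz": 0.82,"grip": 1},
    {"x": -0.94,"y": -0.32,"z": -0.52,"wx": 0,"wy": 0,"wz": 0.82,"grip": 1},
    {"x": -0.94,"y": -0.32,"z": -0.52,"wx": 0,"wy": 0,"wz": 0.82,"grip": 1},
  ],
)

```text
time_s: 0.98
position: [0.4203, 0.4508, 0.3607]
orientation: [-3.14, -0.0, 1.924]
wrist_force: [-0.1, -0.2, 0.4]
grip_width: 0.0855
grip_force: 0.0
```

```bash
python3 go.py .63 .313 .36 79
```

```text
[0.4203 0.4508 0.3607] [-3.14  -0.     1.924] t 0.975 w 0.0855
x -0.807 y 0.597 z 0.003 wz 0.520
```

Call:
move_arm(
  series=[
    {"x": -0.2,"y": 0.15,"z": 0,"wx": 0,"wy": 0,"wz": 0.15,"grip": 1},
    {"x": -0.4,"y": 0.3,"z": 0,"wx": 0,"wy": 0,"wz": 0.3,"grip": 1},
    {"x": -0.6,"y": 0.45,"z": 0,"wx": 0,"wy": 0,"wz": 0.45,"grip": 1},
    {"x": -0.81,"y": 0.6,"z": 0,"wx": 0,"wy": 0,"wz": 0.52,"grip": 1},
    {"x": -0.81,"y": 0.6,"z": 0,"wx": 0,"wy": 0,"wz": 0.52,"grip": 1},
    {"x": -0.81,"y": 0.6,"z": 0,"wx": 0,"wy": 0,"wz": 0.52,"grip": 1},
  ],
)

```text
time_s: 1.72
position: [0.6303, 0.3139, 0.3608]
orientation: [-3.14, 0.0, 1.381]
wrist_force: [-0.7, 0.3, 0.2]
grip_width: 0.0849
grip_force: 0.0
```

```bash
python3 - <<'E'
from h import *
d=snap('wrist','w1');print(d['pose'].round(3).tolist(),d['intrinsics'].round(1).tolist())
for P in [(.64,.312,.213),(.64,.312,.187),(.595,.155,.092)]: print(proj('w1',P))
E
python3 go.py .64 .312 .36 79
```

```text
[[0.982, 0.18, 0.057, 0.645], [-0.189, 0.937, 0.293, 0.39], [-0.001, -0.298, 0.954, 0.503], [0.0, 0.0, 0.0, 1.0]] [[331.7, 0.0, 252.4], [0.0, 331.7, 187.7], [0.0, 0.0, 1.0]]
[263.6 173.5]
[262.8 166.7]
[249.3 263.7]
[0.63   0.3143 0.3612] [-3.141 -0.     1.382] t 1.775 w 0.0854
x -0.002 y 0.041 z 0.005 wz 0.003
```

View pics/w1.png

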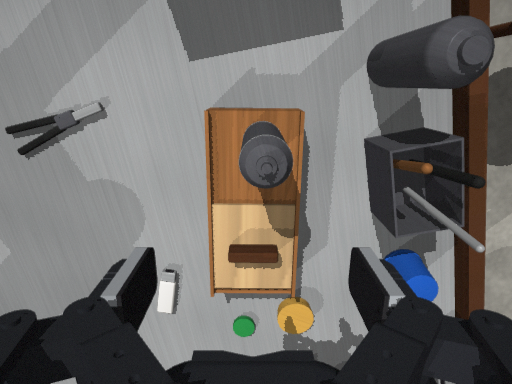

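The wrist view shows the can's nozzle at (266,171), the lid bar's top face at about (253,256), the box corners at (206,109), (304,109), (212,297) and (297,294), and the lighter body between (160,278) and (173,313).

```bash
python3 - <<'E'
from h import *
for n,u,v,z in [('can',266,171,.213),('bar',253,256,.092),('bar0',253,247,.065),('TL',206,109,.065),('TR',304,109,.065),('BL',212,297,.065),('BR',297,294,.065),('L1',160,278,.014),('L2',175,279,.014),('L3',173,313,.014),('L4',158,312,.014),('tin',296,315,.022),('cap',244,326,.01)]: print(n,atz('w1',u,v,z))
E
```

```text
can [0.6425 0.3139 0.213 ]
bar [0.6023 0.1659 0.092 ]
bar0 [0.6023 0.1657 0.065 ]
TL [0.58   0.3709 0.065 ]
TR [0.704  0.3471 0.065 ]
BL [0.524  0.0935 0.065 ]
BR [0.6537 0.0742 0.065 ]
L1 [0.4321 0.1121 0.014 ]
L2 [0.4565 0.1055 0.014 ]
L3 [0.4355 0.04   0.014 ]
L4 [0.4102 0.0469 0.014 ]
tin [0.6465 0.0017 0.022 ]
cap [ 0.5516 -0.0136  0.01  ]
```

Call:
move_arm(
  series=[
    {"x": -0.003,"y": 0.05,"z": 0.1,"wx": 0,"wy": 0,"wz": 0,"grip": 1},
    {"x": -0.003,"y": 0.05,"z": 0.3,"wx": 0,"wy": 0,"wz": 0,"grip": 1},
    {"x": -0.003,"y": 0.05,"z": 0.5,"wx": 0,"wy": 0,"wz": 0,"grip": 1},
    {"x": -0.003,"y": 0.05,"z": 0.65,"wx": 0,"wy": 0,"wz": 0,"grip": 1},
    {"x": -0.003,"y": 0.05,"z": 0.78,"wx": 0,"wy": 0,"wz": 0,"grip": 1},
    {"x": -0.003,"y": 0.05,"z": 0.835,"wx": 0,"wy": 0,"wz": 0,"grip": 1},
    {"x": -0.003,"y": 0.05,"z": 0.835,"wx": 0,"wy": 0,"wz": 0,"grip": 1},
  ],
  force=50,
)

```text
time_s: 2.65
position: [0.6425, 0.3095, 0.151]
orientation: [-3.139, 0.001, 1.379]
wrist_force: [0.0, -0.6, 0.5]
grip_width: 0.0854
grip_force: 0.0
```

Call:
move_arm(
  series=[
    {"x": 0,"y": 0,"z": 0,"wx": 0,"wy": 0,"wz": 0,"grip": 0.2},
    {"x": 0,"y": 0,"z": 0,"wx": 0,"wy": 0,"wz": 0,"grip": 0},
    {"x": 0,"y": 0,"z": 0,"wx": 0,"wy": 0,"wz": 0,"grip": -0.5},
    {"x": 0,"y": 0,"z": 0,"wx": 0,"wy": 0,"wz": 0,"grip": -0.5},
    {"x": 0,"y": 0,"z": 0,"wx": 0,"wy": 0,"wz": 0,"grip": -0.5},
    {"x": 0,"y": 0,"z": 0,"wx": 0,"wy": 0,"wz": 0,"grip": -0.5},
  ],
)

```text
time_s: 3.4
position: [0.6443, 0.3098, 0.1549]
orientation: [3.139, -0.002, 1.379]
wrist_force: [-2.4, 0.6, 6.2]
grip_width: 0.0518
grip_force: 52.4
```

Call:
move_arm(
  series=[
    {"x": 0,"y": 0,"z": -0.1,"wx": 0,"wy": 0,"wz": 0,"grip": -0.5},
    {"x": 0,"y": 0,"z": -0.25,"wx": 0,"wy": 0,"wz": 0,"grip": -0.5},
    {"x": 0,"y": 0,"z": -0.4,"wx": 0,"wy": 0,"wz": 0,"grip": -0.5},
    {"x": 0,"y": 0,"z": -0.5,"wx": 0,"wy": 0,"wz": 0,"grip": -0.5},
    {"x": 0,"y": 0,"z": -0.5,"wx": 0,"wy": 0,"wz": 0,"grip": -0.5},
    {"x": 0,"y": 0,"z": -0.5,"wx": 0,"wy": 0,"wz": 0,"grip": -0.5},
  ],
)

```text
time_s: 4.15
position: [0.6427, 0.309, 0.2753]
orientation: [-3.139, 0.002, 1.378]
wrist_force: [-0.8, -0.2, -2.5]
grip_width: 0.0518
grip_force: 52.9
```

```bash
python3 go.py .615 .075 .28 81  .586 -.165 .28 82
```

```text
[0.6427 0.309  0.2753] [-3.139e+00  2.000e-03  1.378e+00] t 4.15 w 0.0518
x -0.940 y 0.070 z -0.019 wz -0.034
x -1.904 y 0.140 z -0.019 wz -0.050
```

Call:
move_arm(
  series=[
    {"x": -0.08,"y": 0.006,"z": 0,"wx": 0,"wy": 0,"wz": 0,"grip": -0.5},
    {"x": -0.22,"y": 0.016,"z": 0,"wx": 0,"wy": 0,"wz": -0.01,"grip": -0.5},
    {"x": -0.4,"y": 0.03,"z": 0,"wx": 0,"wy": 0,"wz": -0.02,"grip": -0.5},
    {"x": -0.58,"y": 0.043,"z": 0,"wx": 0,"wy": 0,"wz": -0.02,"grip": -0.5},
    {"x": -0.76,"y": 0.056,"z": 0,"wx": 0,"wy": 0,"wz": -0.03,"grip": -0.5},
    {"x": -0.88,"y": 0.065,"z": 0,"wx": 0,"wy": 0,"wz": -0.034,"grip": -0.5},
    {"x": -0.94,"y": 0.07,"z": 0,"wx": 0,"wy": 0,"wz": -0.034,"grip": -0.5},
    {"x": -0.94,"y": 0.07,"z": 0,"wx": 0,"wy": 0,"wz": -0.034,"grip": -0.5},
  ],
)

```text
time_s: 5.15
position: [0.6153, 0.0745, 0.2769]
orientation: [-3.141, -0.0, 1.413]
wrist_force: [-0.3, 0.0, -3.1]
grip_width: 0.0518
grip_force: 52.9
```

Call:
move_arm(
  series=[
    {"x": -0.08,"y": 0.006,"z": 0,"wx": 0,"wy": 0,"wz": 0,"grip": -0.5},
    {"x": -0.22,"y": 0.02,"z": 0,"wx": 0,"wy": 0,"wz": -0.01,"grip": -0.5},
    {"x": -0.4,"y": 0.035,"z": 0,"wx": 0,"wy": 0,"wz": -0.016,"grip": -0.5},
    {"x": -0.58,"y": 0.05,"z": 0,"wx": 0,"wy": 0,"wz": -0.016,"grip": -0.5},
    {"x": -0.7,"y": 0.06,"z": 0,"wx": 0,"wy": 0,"wz": -0.016,"grip": -0.5},
    {"x": -0.78,"y": 0.065,"z": 0,"wx": 0,"wy": 0,"wz": -0.016,"grip": -0.5},
    {"x": -0.8,"y": 0.067,"z": 0,"wx": 0,"wy": 0,"wz": -0.016,"grip": -0.5},
    {"x": -0.8,"y": 0.067,"z": 0,"wx": 0,"wy": 0,"wz": -0.016,"grip": -0.5},
  ],
)

```text
time_s: 6.15
position: [0.6011, -0.1243, 0.2774]
orientation: [-3.141, -0.0, 1.431]
wrist_force: [-0.6, 0.4, -3.2]
grip_width: 0.0516
grip_force: 53.0
```

```bash
python3 go.py .586 -.165 .28 82; python3 - <<'E'
from h import *
import cv2
snap('wrist','w2'); snap('side','s2')
a=cv2.imread('pics/w2.png'); b=cv2.imread('pics/s2.png')[100:250,160:320]
b=cv2.resize(b,(400,375),interpolation=cv2.INTER_CUBIC); a=cv2.resize(a[:, 56:456],(400,384))
c=np.zeros((384,800,3),np.uint8); c[:,:400]=a; c[:375,400:]=b; cv2.imwrite('pics/c3.png',c)
E
```

```text
[ 0.6011 -0.1243  0.2774] [-3.141 -0.     1.431] t 6.15 w 0.0516
x -0.170 y -0.037 z -0.010 wz 0.000
```

View pics/c3.png

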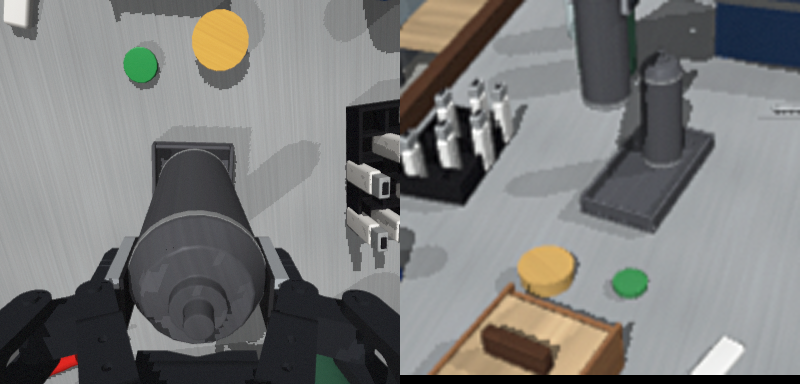

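The can is held upright. The tray's +y rim corners are at (209,143) and (291,144) in the native wrist picture.

```bash
python3 - <<'E'
from h import *
A=atz('w2',209,143,.025);B=atz('w2',291,144,.025);print(A,B,np.linalg.norm(A-B))
x=(B-A)/np.linalg.norm(B-A); yv=np.array([-x[1],x[0],0]); m=(A+B)/2; print('space',m-.05*yv,'yaw',np.degrees(np.arctan2(x[1],x[0])))
print('othertop',atz('s2',266,123.2,.163), 'corner', atz('s2',(580-400)/2.5+160,100+203/2.5,.025), atz('s2',(655-400)/2.5+160,100+230/2.5,.025))
E
```

```text
[ 0.551  -0.1072  0.025 ] [ 0.6481 -0.122   0.025 ] 0.09822143350613446
space [ 0.592016   -0.16402913  0.025     ] yaw -8.666332293991477
othertop [ 0.5651 -0.2366  0.163 ] corner [ 0.6384 -0.1134  0.025 ] [ 0.5383 -0.0889  0.025 ]
```

```bash
python3 go.py .588 -.162 .28 82 .588 -.162 .115 82
```

```text
[ 0.6012 -0.1238  0.2775] [-3.142 -0.     1.432] t 6.25 w 0.0518
x -0.159 y -0.031 z -0.010 wz 0.001
x -0.159 y -0.031 z 0.650 wz 0.001
```

Call:
move_arm(
  series=[
    {"x": -0.06,"y": -0.013,"z": 0,"wx": 0,"wy": 0,"wz": 0,"grip": -0.5},
    {"x": -0.13,"y": -0.03,"z": 0,"wx": 0,"wy": 0,"wz": 0,"grip": -0.5},
    {"x": -0.158,"y": -0.031,"z": 0,"wx": 0,"wy": 0,"wz": 0,"grip": -0.5},
    {"x": -0.158,"y": -0.031,"z": 0.08,"wx": 0,"wy": 0,"wz": 0,"grip": -0.5},
    {"x": -0.158,"y": -0.031,"z": 0.2,"wx": 0,"wy": 0,"wz": 0,"grip": -0.5},
    {"x": -0.158,"y": -0.031,"z": 0.35,"wx": 0,"wy": 0,"wz": 0,"grip": -0.5},
    {"x": -0.158,"y": -0.031,"z": 0.5,"wx": 0,"wy": 0,"wz": 0,"grip": -0.5},
    {"x": -0.158,"y": -0.031,"z": 0.6,"wx": 0,"wy": 0,"wz": 0,"grip": -0.5},
    {"x": -0.158,"y": -0.031,"z": 0.65,"wx": 0,"wy": 0,"wz": 0,"grip": -0.5},
    {"x": -0.158,"y": -0.031,"z": 0.65,"wx": 0,"wy": 0,"wz": 0,"grip": -0.5},
    {"x": -0.158,"y": -0.031,"z": 0.65,"wx": 0,"wy": 0,"wz": 0,"grip": -0.5},
  ],
)

```text
time_s: 7.62
position: [0.5887, -0.1632, 0.1163]
orientation: [3.139, 0.001, 1.431]
wrist_force: [-0.5, -1.3, -2.9]
grip_width: 0.0518
grip_force: 53.0
```

Call:
move_arm(
  series=[
    {"x": 0,"y": 0,"z": 0.02,"wx": 0,"wy": 0,"wz": 0,"grip": -0.5},
    {"x": 0,"y": 0,"z": 0.03,"wx": 0,"wy": 0,"wz": 0,"grip": -0.5},
    {"x": 0,"y": 0,"z": 0.03,"wx": 0,"wy": 0,"wz": 0,"grip": -0.5},
  ],
)

```text
time_s: 8.0
position: [0.5877, -0.1628, 0.1074]
orientation: [-3.141, -0.0, 1.431]
wrist_force: [0.4, -0.4, -4.0]
grip_width: 0.0518
grip_force: 53.0
```

Call:
move_arm(
  series=[
    {"x": 0,"y": 0,"z": 0.006,"wx": 0,"wy": 0,"wz": 0,"grip": -0.5},
    {"x": 0,"y": 0,"z": 0.01,"wx": 0,"wy": 0,"wz": 0,"grip": -0.5},
    {"x": 0,"y": 0,"z": 0.01,"wx": 0,"wy": 0,"wz": 0,"grip": -0.5},
  ],
)

```text
time_s: 8.38
position: [0.5879, -0.1629, 0.1051]
orientation: [3.142, 0.0, 1.431]
wrist_force: [-0.1, -0.3, -2.5]
grip_width: 0.0519
grip_force: 53.1
```

Call:
move_arm(
  series=[
    {"x": 0,"y": 0,"z": 0.006,"wx": 0,"wy": 0,"wz": 0,"grip": -0.5},
    {"x": 0,"y": 0,"z": 0.01,"wx": 0,"wy": 0,"wz": 0,"grip": -0.5},
    {"x": 0,"y": 0,"z": 0.01,"wx": 0,"wy": 0,"wz": 0,"grip": -0.5},
  ],
)

```text
time_s: 8.75
position: [0.5882, -0.1632, 0.105]
orientation: [-3.141, 0.001, 1.431]
wrist_force: [-5.2, 1.5, 10.1]
grip_width: 0.0519
grip_force: 54.5
```

Call:
move_arm(
  series=[
    {"x": 0,"y": 0,"z": -0.003,"wx": 0,"wy": 0,"wz": 0,"grip": 0.3},
    {"x": 0,"y": 0,"z": -0.003,"wx": 0,"wy": 0,"wz": 0,"grip": 0.6},
    {"x": 0,"y": 0,"z": -0.003,"wx": 0,"wy": 0,"wz": 0,"grip": 1},
    {"x": 0,"y": 0,"z": -0.003,"wx": 0,"wy": 0,"wz": 0,"grip": 1},
    {"x": 0,"y": 0,"z": -0.003,"wx": 0,"wy": 0,"wz": 0,"grip": 1},
    {"x": 0,"y": 0,"z": -0.1,"wx": 0,"wy": 0,"wz": 0,"grip": 1},
    {"x": 0,"y": 0,"z": -0.25,"wx": 0,"wy": 0,"wz": 0,"grip": 1},
    {"x": 0,"y": 0,"z": -0.4,"wx": 0,"wy": 0,"wz": 0,"grip": 1},
    {"x": 0,"y": 0,"z": -0.55,"wx": 0,"wy": 0,"wz": 0,"grip": 1},
    {"x": 0,"y": 0,"z": -0.7,"wx": 0,"wy": 0,"wz": 0,"grip": 1},
    {"x": 0,"y": 0,"z": -0.7,"wx": 0,"wy": 0,"wz": 0,"grip": 1},
  ],
)

```text
time_s: 10.12
position: [0.5896, -0.1636, 0.2818]
orientation: [3.134, 0.002, 1.431]
wrist_force: [1.2, 0.1, -0.5]
grip_width: 0.0853
grip_force: 0.0
```

```bash
python3 go.py .600 .04 .25 111 .605 .1 .25 169
```

```text
[ 0.5896 -0.1636  0.2818] [3.134e+00 2.000e-03 1.431e+00] t 10.125 w 0.0853
x 0.812 y -0.072 z 0.127 wz -0.484
x 1.053 y -0.086 z 0.127 wz -1.450
```

Call:
move_arm(
  series=[
    {"x": 0.1,"y": -0.01,"z": 0,"wx": 0,"wy": 0,"wz": -0.08,"grip": 1},
    {"x": 0.28,"y": -0.03,"z": 0,"wx": 0,"wy": 0,"wz": -0.25,"grip": 1},
    {"x": 0.48,"y": -0.05,"z": 0,"wx": 0,"wy": 0,"wz": -0.42,"grip": 1},
    {"x": 0.68,"y": -0.06,"z": 0,"wx": 0,"wy": 0,"wz": -0.59,"grip": 1},
    {"x": 0.85,"y": -0.07,"z": 0,"wx": 0,"wy": 0,"wz": -0.76,"grip": 1},
    {"x": 0.98,"y": -0.08,"z": 0.05,"wx": 0,"wy": 0,"wz": -0.9,"grip": 1},
    {"x": 1,"y": -0.08,"z": 0.1,"wx": 0,"wy": 0,"wz": -1,"grip": 1},
    {"x": 1,"y": -0.08,"z": 0.1,"wx": 0,"wy": 0,"wz": -1,"grip": 1},
  ],
)

```text
time_s: 11.12
position: [0.6016, 0.0881, 0.2497]
orientation: [-3.139, -0.004, 2.478]
wrist_force: [0.1, -0.7, 0.2]
grip_width: 0.0857
grip_force: 0.0
```

```bash
python3 go.py .600 .16 .25 169
```

```text
[0.6016 0.0881 0.2497] [-3.139 -0.004  2.478] t 11.125 w 0.0857
x 0.182 y 0.223 z -0.001 wz -0.450
```

Call:
move_arm(
  series=[
    {"x": 0.06,"y": 0.08,"z": 0,"wx": 0,"wy": 0,"wz": -0.15,"grip": 0.3},
    {"x": 0.14,"y": 0.18,"z": 0,"wx": 0,"wy": 0,"wz": -0.3,"grip": 0.3},
    {"x": 0.18,"y": 0.223,"z": 0,"wx": 0,"wy": 0,"wz": -0.45,"grip": 0.3},
    {"x": 0.18,"y": 0.223,"z": 0,"wx": 0,"wy": 0,"wz": -0.45,"grip": 0.3},
    {"x": 0.18,"y": 0.223,"z": 0,"wx": 0,"wy": 0,"wz": -0.45,"grip": 0.3},
  ],
)

```text
time_s: 11.75
position: [0.6019, 0.1582, 0.2525]
orientation: [-3.141, -0.0, 2.946]
wrist_force: [-0.2, -0.5, -0.4]
grip_width: 0.0553
grip_force: 0.0
```

```bash
python3 - <<'E'
from h import *
import cv2
snap('wrist','w3'); snap('side','s3'); print(sensors.read_state()['position'])
a=cv2.imread('pics/w3.png'); b=cv2.imread('pics/s3.png')[100:250,160:320]
b=cv2.resize(b,(288,270),interpolation=cv2.INTER_CUBIC)
c=np.zeros((384,800,3),np.uint8); c[:,:512]=a; c[:270,512:]=b; cv2.imwrite('pics/c4.png',c)
E
```

```text
[0.60194731 0.15815565 0.25252038]
```

View pics/c4.png

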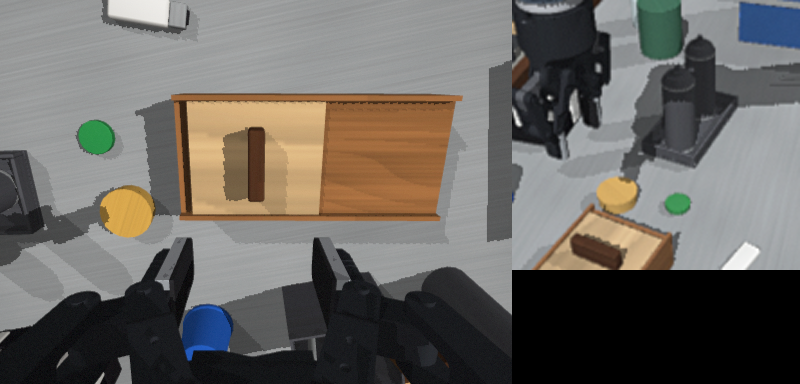

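Both cans stand upright in the tray. The bar's top face is centred at about (257,164), and the rail corners are at (174,96), (461,98), (180,218) and (440,218).

```bash
python3 - <<'E'
from h import *
for n,u,v,z in [('bar',257,164,.092),('bar top',257,127,.092),('bar bot',257,202,.092),('TL',174,96,.065),('TR',461,98,.065),('BL',180,218,.065),('BR',440,218,.065),('lidend',324,160,.062),('lidbeg',187,160,.062),('tin',126,211,.022),('cap',96,137,.01)]: print(n,atz('w3',u,v,z))
E
python3 go.py .596 .156 .15 169 .596 .156 .077 169
```

```text
bar [0.5981 0.1643 0.092 ]
bar top [0.5644 0.1708 0.092 ]
bar bot [0.6352 0.1571 0.092 ]
TL [0.5233 0.0981 0.065 ]
TR [0.5789 0.3681 0.065 ]
BL [0.6467 0.071  0.065 ]
BR [0.7011 0.3447 0.065 ]
lidend [0.6144 0.2315 0.062 ]
lidbeg [0.5871 0.0938 0.062 ]
tin [ 0.6408 -0.0038  0.022 ]
cap [ 0.5494 -0.0155  0.01  ]
[0.6019 0.1582 0.2525] [-3.141 -0.     2.946] t 11.85 w 0.0555
x 0.022 y -0.013 z 0.410 wz -0.003
x 0.022 y -0.013 z 0.702 wz -0.003
```

Call:
move_arm(
  series=[
    {"x": 0.02,"y": 0.02,"z": 0.15,"wx": 0,"wy": 0,"wz": -0.003,"grip": 0.3},
    {"x": 0.02,"y": 0.02,"z": 0.35,"wx": 0,"wy": 0,"wz": -0.003,"grip": 0.3},
    {"x": 0.02,"y": 0.02,"z": 0.55,"wx": 0,"wy": 0,"wz": -0.003,"grip": 0.3},
    {"x": 0.02,"y": 0.02,"z": 0.68,"wx": 0,"wy": 0,"wz": -0.003,"grip": 0.3},
    {"x": 0.02,"y": 0.02,"z": 0.73,"wx": 0,"wy": 0,"wz": -0.003,"grip": 0.3},
    {"x": 0.02,"y": 0.02,"z": 0.73,"wx": 0,"wy": 0,"wz": -0.003,"grip": 0.3},
    {"x": 0.02,"y": 0.02,"z": 0.73,"wx": 0,"wy": 0,"wz": -0.003,"grip": -0.2},
    {"x": 0.02,"y": 0.02,"z": 0.73,"wx": 0,"wy": 0,"wz": -0.003,"grip": -0.8},
    {"x": 0.02,"y": 0.02,"z": 0.73,"wx": 0,"wy": 0,"wz": -0.003,"grip": -1},
    {"x": 0.02,"y": 0.02,"z": 0.73,"wx": 0,"wy": 0,"wz": -0.003,"grip": -1},
    {"x": 0.02,"y": 0.02,"z": 0.73,"wx": 0,"wy": 0,"wz": -0.003,"grip": -1},
  ],
  force=30,
)

```text
time_s: 13.22
position: [0.599, 0.165, 0.0719]
orientation: [3.141, 0.003, 2.952]
wrist_force: [-2.4, -1.2, 5.9]
grip_width: 0.0154
grip_force: 32.5
```

Call:
move_arm(
  series=[
    {"x": 0,"y": 0.06,"z": 0,"wx": 0,"wy": 0,"wz": 0,"grip": -1},
    {"x": 0,"y": 0.14,"z": 0,"wx": 0,"wy": 0,"wz": 0,"grip": -1},
    {"x": 0,"y": 0.22,"z": 0,"wx": 0,"wy": 0,"wz": 0,"grip": -1},
    {"x": 0,"y": 0.3,"z": 0,"wx": 0,"wy": 0,"wz": 0,"grip": -1},
    {"x": 0,"y": 0.38,"z": 0,"wx": 0,"wy": 0,"wz": 0,"grip": -1},
    {"x": 0,"y": 0.44,"z": 0,"wx": 0,"wy": 0,"wz": 0,"grip": -1},
    {"x": 0,"y": 0.48,"z": 0,"wx": 0,"wy": 0,"wz": 0,"grip": -1},
    {"x": 0,"y": 0.495,"z": 0,"wx": 0,"wy": 0,"wz": 0,"grip": -1},
    {"x": 0,"y": 0.495,"z": 0,"wx": 0,"wy": 0,"wz": 0,"grip": -1},
  ],
)

```text
time_s: 14.35
position: [0.6206, 0.2735, 0.0716]
orientation: [-3.114, -0.005, 2.953]
wrist_force: [-13.0, -49.3, 25.8]
grip_width: 0.0155
grip_force: 41.8
```

Call:
move_arm(
  series=[
    {"x": 0,"y": -0.03,"z": 0,"wx": 0,"wy": 0,"wz": 0,"grip": -1},
    {"x": 0,"y": -0.03,"z": 0,"wx": 0,"wy": 0,"wz": 0,"grip": -1},
  ],
)

```text
time_s: 14.6
position: [0.6206, 0.2732, 0.0717]
orientation: [-3.131, 0.001, 2.952]
wrist_force: [-3.2, -23.6, 14.6]
grip_width: 0.0156
grip_force: 34.6
```

```bash
python3 - <<'E'
from h import *
import cv2
snap('wrist','w4'); snap('top','t4'); s=sensors.read_state();print(s['position'],s['wrist_force'])
a=cv2.imread('pics/w4.png'); b=cv2.imread('pics/t4.png')[110:210,110:250]
b=cv2.resize(b,(288,206),interpolation=cv2.INTER_CUBIC)
c=np.zeros((384,800,3),np.uint8); c[:,:512]=a; c[:206,512:]=b; cv2.imwrite('pics/c5.png',c)
E
```

```text
[0.62066516 0.27319285 0.07171047] [ -4.34323783 -23.91184014  14.10321004]
```

View pics/c5.png

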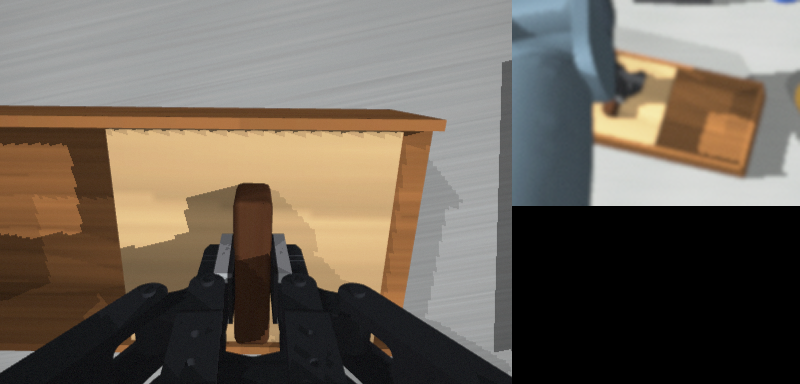

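```bash
python3 - <<'E'
from h import *
A=atz('w4',445,121,.065);B=atz('w4',404,132,.062);C=atz('w4',106,130,.062);print(A,B,C,np.linalg.norm(B-C))
u=np.array([.19,.982,0]);print((A-B)@u, (B-np.array([.6125,.2205,0]))@u,(C-np.array([.6125,.2205,0]))@u)
E
```

```text
[0.577  0.3689 0.065 ] [0.5792 0.3522 0.062 ] [0.5529 0.2188 0.062 ] 0.13596782707684937
0.015981399999999975 0.12300240000000001 -0.012993400000000025
```

The lid is at its stop. It began about 12 mm ajar, and its end is now 16 mm from the box end, which fits full travel. Next I release it and go for the lighter.

Call:
move_arm(
  series=[
    {"x": 0,"y": -0.015,"z": 0,"wx": 0,"wy": 0,"wz": 0,"grip": -0.3},
    {"x": 0,"y": -0.015,"z": 0,"wx": 0,"wy": 0,"wz": 0,"grip": 0.1},
    {"x": 0,"y": -0.015,"z": 0,"wx": 0,"wy": 0,"wz": 0,"grip": 0.2},
    {"x": 0,"y": -0.015,"z": 0,"wx": 0,"wy": 0,"wz": 0,"grip": 0.2},
    {"x": 0,"y": -0.015,"z": -0.1,"wx": 0,"wy": 0,"wz": 0,"grip": 0.2},
    {"x": 0,"y": -0.015,"z": -0.3,"wx": 0,"wy": 0,"wz": 0,"grip": 0.2},
    {"x": 0,"y": -0.015,"z": -0.5,"wx": 0,"wy": 0,"wz": 0,"grip": 0.2},
    {"x": 0,"y": -0.015,"z": -0.6,"wx": 0,"wy": 0,"wz": 0,"grip": 0.2},
    {"x": 0,"y": -0.015,"z": -0.6,"wx": 0,"wy": 0,"wz": 0,"grip": 0.2},
  ],
)

```text
time_s: 15.82
position: [0.6202, 0.2762, 0.2229]
orientation: [3.139, 0.005, 2.953]
wrist_force: [-0.2, 0.3, -0.4]
grip_width: 0.0515
grip_force: 0.0
```

```bash
python3 go.py .49 .13 .22 110 .431 .074 .18 71.5
```

```text
[0.6202 0.2762 0.2229] [3.139 0.005 2.953] t 15.825 w 0.0515
x 0.402 y -0.672 z 0.012 wz 0.987
x 0.592 y -0.936 z 0.172 wz 1.628
```

Call:
move_arm(
  series=[
    {"x": 0.05,"y": -0.08,"z": 0,"wx": 0,"wy": 0,"wz": 0.12,"grip": 0.3},
    {"x": 0.12,"y": -0.2,"z": 0,"wx": 0,"wy": 0,"wz": 0.29,"grip": 0.3},
    {"x": 0.2,"y": -0.34,"z": 0,"wx": 0,"wy": 0,"wz": 0.46,"grip": 0.3},
    {"x": 0.29,"y": -0.48,"z": 0,"wx": 0,"wy": 0,"wz": 0.63,"grip": 0.3},
    {"x": 0.36,"y": -0.6,"z": 0,"wx": 0,"wy": 0,"wz": 0.8,"grip": 0.3},
    {"x": 0.4,"y": -0.67,"z": 0,"wx": 0,"wy": 0,"wz": 0.97,"grip": 0.3},
    {"x": 0.4,"y": -0.67,"z": 0,"wx": 0,"wy": 0,"wz": 0.987,"grip": 0.3},
    {"x": 0.4,"y": -0.67,"z": 0,"wx": 0,"wy": 0,"wz": 0.987,"grip": 0.3},
  ],
)

```text
time_s: 16.82
position: [0.4892, 0.1301, 0.219]
orientation: [-3.14, -0.001, 1.921]
wrist_force: [-0.3, -0.7, 0.1]
grip_width: 0.0553
grip_force: 0.0
```

```bash
python3 go.py .431 .074 .16 71.5
```

```text
[0.4892 0.1301 0.219 ] [-3.140e+00 -1.000e-03  1.921e+00] t 16.825 w 0.0553
x -0.131 y -0.296 z 0.236 wz 0.643
```

Call:
move_arm(
  series=[
    {"x": -0.04,"y": -0.09,"z": 0.05,"wx": 0,"wy": 0,"wz": 0.16,"grip": 0.3},
    {"x": -0.09,"y": -0.2,"z": 0.15,"wx": 0,"wy": 0,"wz": 0.33,"grip": 0.3},
    {"x": -0.13,"y": -0.296,"z": 0.236,"wx": 0,"wy": 0,"wz": 0.5,"grip": 0.3},
    {"x": -0.13,"y": -0.296,"z": 0.236,"wx": 0,"wy": 0,"wz": 0.643,"grip": 0.3},
    {"x": -0.13,"y": -0.296,"z": 0.236,"wx": 0,"wy": 0,"wz": 0.643,"grip": 0.3},
    {"x": -0.13,"y": -0.296,"z": 0.236,"wx": 0,"wy": 0,"wz": 0.643,"grip": 0.3},
  ],
)

```text
time_s: 17.58
position: [0.4314, 0.0743, 0.1613]
orientation: [3.141, -0.0, 1.249]
wrist_force: [0.0, -0.3, 0.5]
grip_width: 0.0554
grip_force: 0.0
```

```bash
python3 - <<'E'
from h import *
snap('wrist','w5'); print(sensors.read_state()['position'], proj('w5',(.431,.074,.014)))
E
```

```text
[0.43136646 0.07430716 0.16130865] [252.3 174. ]
```

View pics/w5.png

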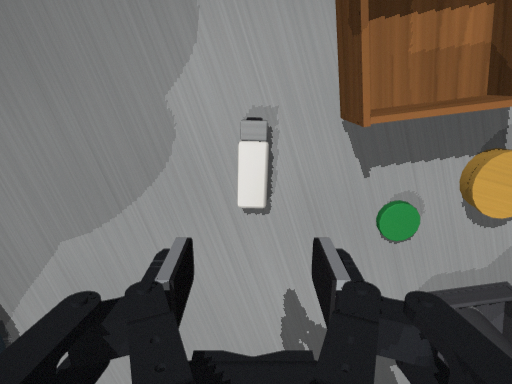

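The lighter body's centre is at (253,174), within 1 px of the prediction, so I descend.

Call:
move_arm(
  series=[
    {"x": 0,"y": 0,"z": 0.1,"wx": 0,"wy": 0,"wz": 0,"grip": 0.3},
    {"x": 0,"y": 0,"z": 0.25,"wx": 0,"wy": 0,"wz": 0,"grip": 0.3},
    {"x": 0,"y": 0,"z": 0.4,"wx": 0,"wy": 0,"wz": 0,"grip": 0.3},
    {"x": 0,"y": 0,"z": 0.52,"wx": 0,"wy": 0,"wz": 0,"grip": 0.3},
    {"x": 0,"y": 0,"z": 0.6,"wx": 0,"wy": 0,"wz": 0,"grip": 0.3},
    {"x": 0,"y": 0,"z": 0.628,"wx": 0,"wy": 0,"wz": 0,"grip": 0.3},
    {"x": 0,"y": 0,"z": 0.628,"wx": 0,"wy": 0,"wz": 0,"grip": 0.1},
    {"x": 0,"y": 0,"z": 0.628,"wx": 0,"wy": 0,"wz": 0,"grip": -0.2},
    {"x": 0,"y": 0,"z": 0.628,"wx": 0,"wy": 0,"wz": 0,"grip": -0.7},
    {"x": 0,"y": 0,"z": 0.628,"wx": 0,"wy": 0,"wz": 0,"grip": -0.7},
    {"x": 0,"y": 0,"z": 0.628,"wx": 0,"wy": 0,"wz": 0,"grip": -0.7},
  ],
  force=25,
)

```text
time_s: 19.0
position: [0.4319, 0.0739, 0.0052]
orientation: [3.139, -0.001, 1.246]
wrist_force: [0.4, -0.5, 7.4]
grip_width: 0.0272
grip_force: 25.2
```

Call:
move_arm(
  series=[
    {"x": 0,"y": 0,"z": -0.1,"wx": 0,"wy": 0,"wz": 0,"grip": -0.7},
    {"x": 0,"y": 0,"z": -0.25,"wx": 0,"wy": 0,"wz": 0,"grip": -0.7},
    {"x": 0,"y": 0,"z": -0.45,"wx": 0,"wy": 0,"wz": 0,"grip": -0.7},
    {"x": 0,"y": 0,"z": -0.6,"wx": 0,"wy": 0,"wz": 0,"grip": -0.7},
    {"x": 0,"y": 0,"z": -0.65,"wx": 0,"wy": 0,"wz": 0,"grip": -0.7},
    {"x": 0,"y": 0,"z": -0.65,"wx": 0,"wy": 0,"wz": 0,"grip": -0.7},
  ],
)

```text
time_s: 19.75
position: [0.4308, 0.074, 0.1664]
orientation: [3.141, -0.0, 1.246]
wrist_force: [-0.1, -0.2, -0.8]
grip_width: 0.0274
grip_force: 24.8
```

```bash
python3 go.py .598 .144 .17 79
```

```text
[0.4308 0.074  0.1664] [ 3.141 -0.     1.246] t 19.75 w 0.0274
x 0.479 y 0.544 z -0.014 wz -0.127
```

Call:
move_arm(
  series=[
    {"x": 0.06,"y": 0.07,"z": 0,"wx": 0,"wy": 0,"wz": -0.03,"grip": -0.7},
    {"x": 0.17,"y": 0.2,"z": 0,"wx": 0,"wy": 0,"wz": -0.06,"grip": -0.7},
    {"x": 0.3,"y": 0.34,"z": 0,"wx": 0,"wy": 0,"wz": -0.1,"grip": -0.7},
    {"x": 0.42,"y": 0.48,"z": 0,"wx": 0,"wy": 0,"wz": -0.127,"grip": -0.7},
    {"x": 0.48,"y": 0.544,"z": 0,"wx": 0,"wy": 0,"wz": -0.127,"grip": -0.7},
    {"x": 0.48,"y": 0.544,"z": 0,"wx": 0,"wy": 0,"wz": -0.127,"grip": -0.7},
    {"x": 0.48,"y": 0.544,"z": 0,"wx": 0,"wy": 0,"wz": -0.127,"grip": -0.7},
  ],
)

```text
time_s: 20.62
position: [0.5964, 0.1439, 0.1645]
orientation: [-3.138, 0.001, 1.379]
wrist_force: [0.6, 0.6, -1.0]
grip_width: 0.0272
grip_force: 24.8
```

```bash
python3 go.py .598 .144 .03 79; python3 - <<'E'
from h import *
snap('wrist','w6')
E
```

```text
[0.5964 0.1439 0.1645] [-3.138e+00  1.000e-03  1.379e+00] t 20.625 w 0.0272
x 0.001 y 0.006 z 0.538 wz -0.000
```

View pics/w6.png

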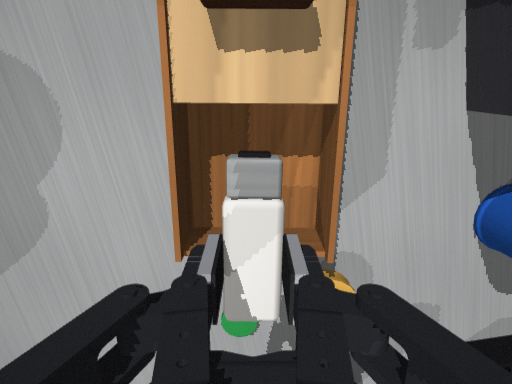

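The picture shows the lid fully open, with its edge at row 103, and the lighter held level over the open compartment. I lower it.

Call:
move_arm(
  series=[
    {"x": 0,"y": 0.006,"z": 0.08,"wx": 0,"wy": 0,"wz": 0,"grip": -0.7},
    {"x": 0,"y": 0.006,"z": 0.2,"wx": 0,"wy": 0,"wz": 0,"grip": -0.7},
    {"x": 0,"y": 0.006,"z": 0.33,"wx": 0,"wy": 0,"wz": 0,"grip": -0.7},
    {"x": 0,"y": 0.006,"z": 0.45,"wx": 0,"wy": 0,"wz": 0,"grip": -0.7},
    {"x": 0,"y": 0.006,"z": 0.54,"wx": 0,"wy": 0,"wz": 0,"grip": -0.7},
    {"x": 0,"y": 0.006,"z": 0.59,"wx": 0,"wy": 0,"wz": 0,"grip": -0.7},
    {"x": 0,"y": 0.006,"z": 0.6,"wx": 0,"wy": 0,"wz": 0,"grip": -0.7},
    {"x": 0,"y": 0.006,"z": 0.6,"wx": 0,"wy": 0,"wz": 0,"grip": -0.7},
  ],
)

```text
time_s: 21.68
position: [0.5999, 0.1439, 0.0171]
orientation: [3.141, -0.0, 1.378]
wrist_force: [-0.4, -0.4, -0.1]
grip_width: 0.0275
grip_force: 24.8
```

Call:
move_arm(
  series=[
    {"x": 0,"y": 0,"z": 0.01,"wx": 0,"wy": 0,"wz": 0,"grip": -0.7},
    {"x": 0,"y": 0,"z": 0.02,"wx": 0,"wy": 0,"wz": 0,"grip": -0.7},
    {"x": 0,"y": 0,"z": 0.02,"wx": 0,"wy": 0,"wz": 0,"grip": -0.7},
  ],
)

```text
time_s: 22.05
position: [0.5994, 0.144, 0.0115]
orientation: [-3.142, 0.0, 1.379]
wrist_force: [0.4, -0.1, -0.8]
grip_width: 0.0271
grip_force: 24.8
```

Release and withdraw straight up.

Call:
move_arm(
  series=[
    {"x": 0,"y": 0,"z": 0,"wx": 0,"wy": 0,"wz": 0,"grip": -0.2},
    {"x": 0,"y": 0,"z": 0,"wx": 0,"wy": 0,"wz": 0,"grip": 0.1},
    {"x": 0,"y": 0,"z": 0,"wx": 0,"wy": 0,"wz": 0,"grip": 0.1},
    {"x": 0,"y": 0,"z": 0,"wx": 0,"wy": 0,"wz": 0,"grip": 0.1},
    {"x": 0,"y": 0,"z": -0.1,"wx": 0,"wy": 0,"wz": 0,"grip": 0.1},
    {"x": 0,"y": 0,"z": -0.3,"wx": 0,"wy": 0,"wz": 0,"grip": 0.1},
    {"x": 0,"y": 0,"z": -0.5,"wx": 0,"wy": 0,"wz": 0,"grip": 0.1},
    {"x": 0,"y": 0,"z": -0.7,"wx": 0,"wy": 0,"wz": 0,"grip": 0.1},
    {"x": 0,"y": 0,"z": -0.8,"wx": 0,"wy": 0,"wz": 0,"grip": 0.1},
    {"x": 0,"y": 0,"z": -0.8,"wx": 0,"wy": 0,"wz": 0,"grip": 0.1},
  ],
)

```text
time_s: 23.3
position: [0.6009, 0.144, 0.2142]
orientation: [3.136, -0.001, 1.379]
wrist_force: [-0.1, 0.3, -0.2]
grip_width: 0.0467
grip_force: 0.0
```

```bash
python3 - <<'E'
from h import *
import cv2
snap('wrist','w7'); snap('side','s7')
a=cv2.imread('pics/w7.png'); b=cv2.imread('pics/s7.png')[80:280,120:320]
c=np.zeros((384,800,3),np.uint8); c[:,:512]=a; c[:288,512:]=cv2.resize(b,(288,288)); cv2.imwrite('pics/c7.png',c)
E
```

```text
(no output)
```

View pics/c7.png

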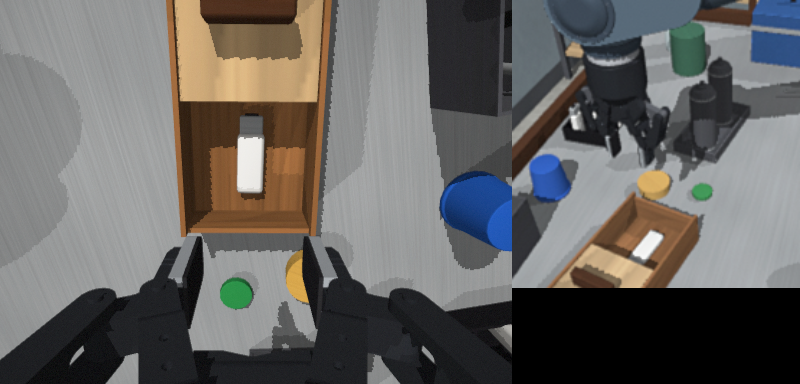

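The lighter lies flat in the compartment at (250,155), the lid is open, and both cans stand upright in the tray. The gripper is clear of everything.

```bash
python3 -c "
from h import *
print(manip.job_done())"
```

```text
the job is handed in; nothing more can be done
None
```

The job is handed in at about 23 s: in the last pictures the gas can stands upright in the tray beside the other can, the lid is open to its stop, and the lighter lies flat in the compartment; no verdict came back.

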